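Key a moulded coupling collar onto a spring-loaded test socket and hold it home

ROBOT

A 6-joint arm with a two-finger parallel gripper is mounted at the origin on the work surface. World frame = base frame: x ahead of the robot, y to its left, z up, the work surface at z = 0. Lengths are in mm, angles in degrees, forces in N, time in s.
With the tool pointing down it reaches from about 300 to 850 mm from the base axis. Payload 4.2 kg.
Tool frame: the origin (TCP) lies at the very end of the fingers, on their centre line; the grasp point (between the pads) lies 19 mm behind it; z points along the fingers, y is the direction in which the jaws open and shut (so a half turn about z gives the same grasp; the last joint's range is limited). The gripper opens to 91 mm and grips with 3 to 60 N. Pads are 32 mm wide; open, the fingers measure 118 mm over their backs; the gripper's body (76 mm by 178 mm) begins 60 mm behind the grasp point.
Start: joints at [-77.12, 18.312, 89.639, -0, 72.044, -1.146], TCP at [139.361, -557.873, 213.976] pointing down, gripper open.
Joint ranges: [-177.97, 177.97], [-48.28, 115.42], [12.27, 149.76], [-77.06, 257.06], [2.81, 150.46], [-146.56, 146.56]. Speed limits (degrees/s): [147.25, 147.25, 180, 180, 180, 180].

INTERFACE

Orientations are given as [roll, pitch, yaw] about the fixed x, y, z axes, in that order (R = Rz(yaw) Ry(pitch) Rx(roll)).
In Python, from workcell import monitor, eyes, job gives the robot as it stands.
- The arm moves only by the tool move_arm, never from a script. Its argument "increments" is a list that holds one entry, the list of rows, each a list of 7 numbers: the opening, from 0 (shut) to 1 (fully open), then the shift along the tool's x, y, z in cm, then the turn, a rotation vector about the tool's x, y, z in rad. In form: [[[jaw, x, y, z, ax, ay, az], ...]]. A call has 1 to 12 rows; each row shifts and turns the pose as measured when the row begins, along the tool's axes as they then stand; what a row does not reach is not made up. A row lasts 1/8 s, in which the tool goes at most 62.5 mm and 10.7 degrees, less where a joint would pass 70% of its speed; a pose out of reach is approached as far as the arm can. A call is refused whole if a number of a shift passes 6.25 or a number of a turn 0.188, either way. A call with a gripper value outside its range is refused whole. The fingers move at their own pace and stop on an object; "force" is the grip in N (left out, the last holds). Time passes only in rows, so rows that do not move let the fingers close. It gives the time, the measured TCP pose, the force and the opening at its end, in the units of the state.
- monitor.state(): the state, without advancing time (a new reading comes with each control period).
- eyes.grab_frame(name): name is "scene" or "top"; returns a dict with "color" (480x640x3 uint8, red, green, blue), "z_map" (480x640 float32, mm along the optical axis (not along the pixel's ray), 0 where there is no reading), "camera_matrix" (3x3 intrinsics, pixels), "dist_coeffs" ([k1, k2, p1, p2, k3] as OpenCV has them; the pictures are not rectified), "rvec" (rotation vector, rad) and "tvec" (3), from world to camera coordinates, as OpenCV has them. Camera axes: x right, y down, z forward; pixel columns grow to the right and rows downward; lengths in mm; the calibration is good to about 2 mm. A picture is of the moment at which its call begins.
- job.job_done(): hands the job in, once; it reports no verdict.
The state is a dict: "time_s": time; "qpos": joint angles; "qvel": joint speeds; "effort": joint torques, N m; "ee_pos": TCP position; "ee_rot": TCP orientation; "force": force on the tool from outside, world axes, zero at the start; "torque": the same for the moment, N m; "gripper_width": finger opening in mm.
Only numpy, scipy, OpenCV 4.12 (cv2) and the standard library are available. Lean on these libraries where they do the work, as an engineer would, in place of code of your own. Each camera call takes 0.05 s, during which the arm holds its last target. There are 200 camera calls.

TASK

Lift the orange knurled collar out of the open mould and put it, closed cap up, over the brass post of the test socket, then turn it with light pressure, without forcing it, until the keyways hidden inside it drop over the socket's three pins and it sits flush on the socket's steel flange. Push the collar and socket down together against the spring, nearly as far as the socket goes, and finish while still gripping the collar and holding it pushed down: do not let go. Leave the other things on the bench where they are.

Things in the scene. Friction and masses are not known exactly. Their poses are not given: they have to be found in the camera images.
- collar: orange knurled collar, 63 to 126 g, diameter 56 mm, 40 mm tall, closed on top, open below: bore 33 mm wide, 34 mm deep. Three equal keyways inside the bore, 120 degrees apart, about 8.5 mm wide, 5.5 mm deep, run from the lower rim to the cap. They cannot be seen and the yaw read here does not tell where they are: find them by feel. Origin: centre of its underside; z is its axis, up
- collar_cap (a point): centre of the collar's flat closed top (6 mm thick cap, pale grey disc on it), 40 mm above the collar's origin. A turn of up to 60 degrees either way is enough to find the keyways; they pass the pins within about 7 degrees either side of the exact angle
- mould: open lower half of a mould: aluminium block 120 x 120 x 30 mm, fixed, with a round cavity of 59 mm diameter, 12 mm deep, in its top centre; the collar lies in it cap up, its underside 18 mm above the bench, its upper 28 mm proud of the block. Origin: centre of the block's underside
- socket_seat (a point): centre of the upper face of the socket's round steel flange (68 mm diameter), 50 mm above the bench when relaxed; it moves down with the socket. The flange rides on a fixed grey jig block, 130 x 130 x 30 mm, with a dark ring 36 mm high. A keyed collar sits flush, its underside at this point; an unkeyed one rests level on the pins, 23 mm higher. z up
- post_top (a point): centre of the top of the socket's brass post, 32 mm above socket_seat. The post is 30 mm in diameter, its top 5 mm tapering to 22 mm. Three round steel pins, 4.5 mm thick, 120 degrees apart, stick out to 20.5 mm from its axis, their upper sides 9 mm below this point; x points along one of them, z up
- socket (a joint): how far the spring-loaded socket (flange, post and pins together) is pushed straight down, 0 (relaxed) to 0.010 m (stop). The spring pushes back with about 3 N at the start and 0.9 N more per mm, 12 N at the stop. The socket does not turn
- mug: red mug, 80 mm diameter, 90 mm tall. Bystander; origin: centre of its underside
- jar: amber jar with white cap, 56 mm diameter, 70 mm tall. Bystander; origin: centre of its underside
- spool: solder spool with black cheeks, 60 mm diameter, 38 mm tall. Bystander; origin: centre of its underside
- screwdriver: screwdriver 170 mm long lying on the bench. Bystander; origin: under its middle, x along it
- spare_ring: small aluminium ring, 36 mm diameter, 12 mm tall, lying flat. Bystander; origin: centre of its underside
- tweezers: flat steel tweezers 120 mm long, 3 mm thick, lying on the bench. Bystander; origin: under its middle, x along it
Things that resemble listed ones, but are neither listed nor needed, are in the scene too. Of the things shaped like the mould, the aluminium one is meant.

How it is judged:
By the outcome, as a careful person would: the job done as asked, in the order asked, and still so for the second after the job is handed in, while the arm keeps its last pose, push and grip.
It also fails if it takes over 58 s, if anything falls off the work surface, if the arm or the gripper's body presses on something with over 40 N, if the wrist force passes 120 N, or if a joint passes its speed limit or range.

## Working session

There is one attempt and no reset: what is moved stays moved. The work goes in short steps, Python scripts to look and compute and a tool call to move; the robot and the scene stay as the last step left them, time stands still between calls to the robot, and variables do not carry over. Pictures are saved under pics/ and viewed, about 8 in all and at most 12, crops included, and the job is handed in when it is done.

Besides the shell and the picture viewer there is one more tool, called by a JSON object that holds its "api" and its "payload". move_arm: Moves the arm, as the interface text tells. Its arguments: {"type":"object","properties":{"increments":{"type":"array"},"force":{"type":"number"}},"required":["increments"]}

```bash
mkdir -p pics; cat > h.py <<'E'
import numpy as np, cv2
from workcell import monitor, eyes, job
def ray(f,px):
    K=np.array(f["camera_matrix"],float);d=np.array(f["dist_coeffs"],float)
    R=cv2.Rodrigues(np.array(f["rvec"],float))[0];t=np.array(f["tvec"],float).ravel()
    n=cv2.undistortPoints(np.array(px,float).reshape(-1,1,2),K,d)[:,0]
    return -R.T@t, np.c_[n,np.ones(len(n))]@R
def onplane(f,px,z):
    o,d=ray(f,px); return o+d*((z-o[2])/d[:,2])[:,None]
def depthpt(f,px):
    R=cv2.Rodrigues(np.array(f["rvec"],float))[0];t=np.array(f["tvec"],float).ravel()
    o,d=ray(f,px); z=np.array([f["z_map"][int(round(v)),int(round(u))] for u,v in px])
    return o+d*z[:,None]
def save(f,n): cv2.imwrite("pics/"+n,f["color"][...,::-1])
E
python3 - <<'E'
from h import *
for n in("scene","top"):
    f=eyes.grab_frame(n); save(f,n+"1.png"); o,_=ray(f,[[320,240]]); print(n,o.round(), onplane(f,[[320,240]],0).round())
    np.savez(n+"1.npz",**f)
print(monitor.state())
E
```

```text
scene [1154.  525. 1018.] [[441. -88.   0.]]
top [ 234.  -15. 1397.] [[548. -19.   0.]]
{'time_s': 0.1, 'qpos': array([-7.71208869e+01,  1.83481653e+01,  8.96984709e+01, -4.18459168e-04,
        7.20456943e+01, -1.14573261e+00]), 'qvel': array([ 0.02405175, -0.08502881, -0.18803046, -0.0350655 , -0.02254763,
       -0.06406184]), 'effort': array([ 2.77847982e-05, -4.13332307e+01, -2.32509631e+01,  7.28748646e-02,
        4.21475410e-02, -5.49319975e-05]), 'ee_pos': array([ 139.24605274, -557.41690176,  213.20889809]), 'ee_rot': array([-1.79907680e+02, -1.44839575e-03,  1.40249738e+01]), 'force': array([ 0.43133595, -0.30169625, -0.34072837]), 'torque': array([-0.04547996,  0.04846722, -0.01434479]), 'gripper_width': 91.32672692429041}
```

View pics/scene1.png

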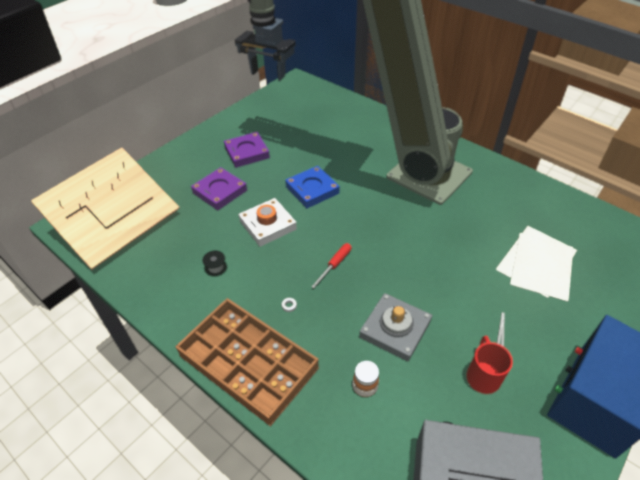

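View pics/top1.png

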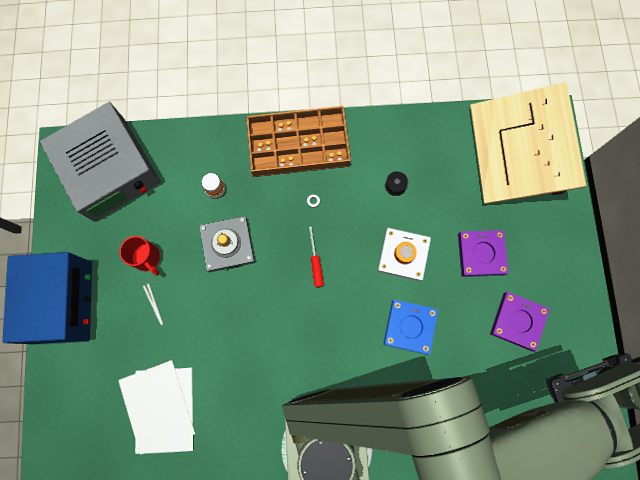

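In the scene view, the aluminium mould with the orange collar is at (267,217), and the socket with its brass post at (398,315). In the top view they are at (405,253) and (224,241). The mould look-alikes in the top view are the blue one at (411,327) and the purple ones at (484,253) and (521,321). All three are empty and coloured, so I choose the light aluminium block at (405,253), which holds the only orange collar.

```bash
cat > m.py <<'E'
from h import *
def blob(f,roi,lo,hi):
    x0,y0,x1,y1=roi; hsv=cv2.cvtColor(f["color"],cv2.COLOR_RGB2HSV)
    m=np.zeros(hsv.shape[:2],np.uint8); m[y0:y1,x0:x1]=cv2.inRange(hsv,lo,hi)[y0:y1,x0:x1]
    c=max(cv2.findContours(m,cv2.RETR_EXTERNAL,cv2.CHAIN_APPROX_NONE)[0],key=cv2.contourArea)
    return c[:,0].astype(float)
E
python3 - <<'E'
from m import *
F={n:dict(np.load(n+"1.npz")) for n in("scene","top")}
top,sc=F["top"],F["scene"]
for n,f,roi,lo,hi,z in [("collar top",top,(380,230,430,280),(5,110,80),(22,255,255),58),("collar sc",sc,(245,195,290,235),(3,110,80),(22,255,255),58),
   ("post top",top,(205,222,245,262),(15,90,100),(32,255,255),82),("post sc",sc,(380,298,415,330),(12,90,100),(32,255,255),82)]:
    c=blob(f,roi,lo,hi); e=cv2.minEnclosingCircle(c.astype(np.float32)); P=onplane(f,c,z)
    print(n,e, cv2.contourArea(c.astype(np.float32)),"min",P.min(0).round(1),"max",P.max(0).round(1),"mid",((P.min(0)+P.max(0))/2).round(1))
for q in [(405,253),(224,240),(218,243),(240,222)]: print(q,depthpt(top,[q]).round(1))
a=cv2.resize(top["color"][225:285,370:440],(400,343),interpolation=cv2.INTER_CUBIC)
b=cv2.resize(top["color"][210:275,190:260],(400,371),interpolation=cv2.INTER_CUBIC)[:343]
cv2.imwrite("pics/crop1.png",np.hstack([a,b])[...,::-1])
E
```

```text
collar top ((404.7903137207031, 252.2096710205078), 11.10767650604248) 336.5 min [ 457.7 -269.1   58. ] max [ 515.  -211.8   58. ] mid [ 486.4 -240.4   58. ]
collar sc ((266.0882263183594, 214.0), 9.929659843444824) 261.0 min [ 468.  -266.6   58. ] max [ 532.1 -198.7   58. ] mid [ 500.  -232.6   58. ]
post top ((222.0, 239.31817626953125), 5.681912899017334) 78.0 min [532.7 225.3  82. ] max [562.7 251.7  82. ] mid [547.7 238.5  82. ]
post sc ((397.5, 313.5666809082031), 7.583254814147949) 115.5 min [541.5 229.1  82. ] max [581.1 259.9  82. ] mid [561.3 244.5  82. ]
(405, 253) [[ 485.4 -241.8   54.6]]
(224, 240) [[545.2 232.9  84.6]]
(218, 243) [[540.4 250.8  74.8]]
(240, 222) [[605.9 197.9  30.3]]
```

View pics/crop1.png

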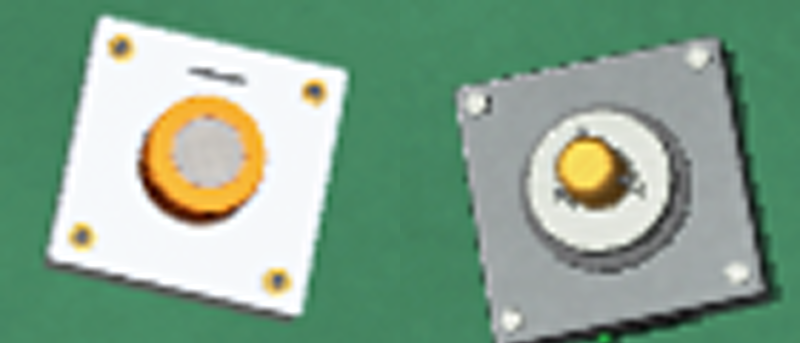

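The crop shows the collar with its grey cap disc at about (406.5,251.6) in the light aluminium block. The post top is at (222.4,238.9), and the flange centre at about (225.5,241) with its pins visible. Next I'll measure the grey disc and flange in both views.

```bash
python3 - <<'E'
from m import *
F={n:dict(np.load(n+"1.npz")) for n in("scene","top")}
top,sc=F["top"],F["scene"]
def ell(n,f,roi,lo,hi,z):
    c=blob(f,roi,lo,hi); h=cv2.convexHull(c.astype(np.float32))[:,0]
    P=onplane(f,h,z)[:,:2]; (cx,cy),ax,_=cv2.fitEllipse(P.astype(np.float32)); print(n,(round(cx,1),round(cy,1)),np.round(ax,1))
ell("disc top",top,(398,243,416,261),(0,0,100),(180,75,215),58)
ell("disc sc",sc,(256,202,276,220),(0,0,90),(180,75,235),58)
ell("flange top",top,(208,224,243,258),(0,0,195),(180,60,255),50)
ell("flange sc",sc,(380,300,416,336),(0,0,160),(180,70,255),50)
import cv2
a=cv2.resize(sc["color"][190:245,230:300],(400,314),interpolation=cv2.INTER_CUBIC)
b=cv2.resize(sc["color"][288:343,360:430],(400,314),interpolation=cv2.INTER_CUBIC)
cv2.imwrite("pics/crop2.png",np.hstack([a,b])[...,::-1])
# depth heights: collar and post
for nm,f in F.items():
    for z0,z1,c,r in [(48,66,(490,-238),32),(74,92,(548,238),20),(42,58,(548,238),45)]:
        vv,uu=np.mgrid[0:480,0:640]; o,d=ray(f,np.c_[uu.ravel(),vv.ravel()]); P=o+d*f["z_map"].ravel()[:,None]
        k=(np.hypot(P[:,0]-c[0],P[:,1]-c[1])<r)&(P[:,2]>z0)&(P[:,2]<z1)
        q=P[k]; print(nm,k.sum(),np.median(q,0).round(1),((q.min(0)+q.max(0))/2).round(1))
E
```

```text
disc top (489.2, -244.3) [30.9 32.4]
disc sc (490.9, -243.5) [29.5 30.4]
flange top (550.1, 238.6) [64.9 65.8]
flange sc (551.2, 239.8) [66.7 67.1]
scene 250 [ 495.3 -239.1   57.8] [ 493.2 -240.5   55.8]
scene 111 [554.4 240.9  80.5] [551.3 239.7  79.5]
scene 423 [563.3 248.9  49.2] [553.9 240.6  50.1]
top 340 [ 488.3 -243.4   57.5] [ 488.1 -243.1   56.3]
top 98 [549.1 238.3  80. ] [549.2 236.   80.4]
top 363 [544.3 233.9  48.9] [549.9 238.6  49. ]
```

View pics/crop2.png

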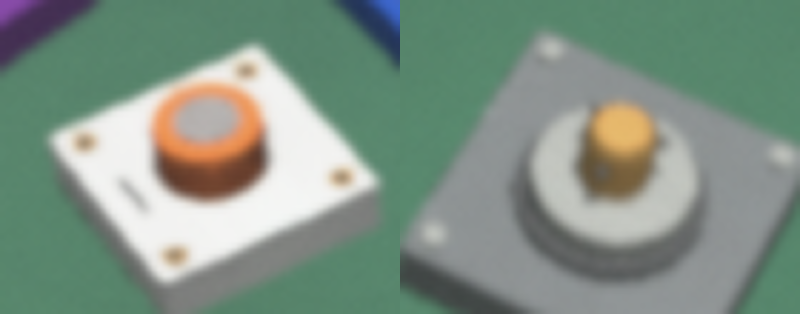

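Both views agree within about 2 mm. The collar is near (490,-244), cap at about 58, and the socket axis near (550.5,239). Next is the move above the collar.

```bash
cat >> h.py <<'E'
def plan(x,y,z,yaw,n,jaw=1.0):
    s=monitor.state(); p=np.array(s["ee_pos"]);r=s["ee_rot"]; y0=r[2]
    D=(np.array([x,y,z])-p)/n; dy=(yaw-y0+180)%360-180; dy/=n
    print("t",round(s["time_s"],2),"pos",p.round(1),"rot",r.round(2),"F",s["force"].round(2),"w",round(s["gripper_width"],1),"j6",s["qpos"][5].round(1))
    for k in range(n):
        a=np.radians(y0+dy*k); 
        print([jaw,round((D[0]*np.cos(a)+D[1]*np.sin(a))/10,2),round((D[0]*np.sin(a)-D[1]*np.cos(a))/10,2),round(-D[2]/10,2),0,0,round(-np.radians(dy),3)])
E
python3 -c "
from h import *
plan(490,-244,140,77.1,10)"
```

```text
t 0.1 pos [ 139.2 -557.4  213.2] rot [-179.91   -0.     14.02] F [ 0.43 -0.3  -0.34] w 91.3 j6 -1.1
[1.0, np.float64(4.16), np.float64(-2.19), np.float64(0.73), 0, 0, np.float64(-0.11)]
[1.0, np.float64(4.38), np.float64(-1.72), np.float64(0.73), 0, 0, np.float64(-0.11)]
[1.0, np.float64(4.54), np.float64(-1.23), np.float64(0.73), 0, 0, np.float64(-0.11)]
[1.0, np.float64(4.65), np.float64(-0.72), np.float64(0.73), 0, 0, np.float64(-0.11)]
[1.0, np.float64(4.7), np.float64(-0.21), np.float64(0.73), 0, 0, np.float64(-0.11)]
[1.0, np.float64(4.69), np.float64(0.31), np.float64(0.73), 0, 0, np.float64(-0.11)]
[1.0, np.float64(4.63), np.float64(0.82), np.float64(0.73), 0, 0, np.float64(-0.11)]
[1.0, np.float64(4.51), np.float64(1.33), np.float64(0.73), 0, 0, np.float64(-0.11)]
[1.0, np.float64(4.34), np.float64(1.82), np.float64(0.73), 0, 0, np.float64(-0.11)]
[1.0, np.float64(4.11), np.float64(2.28), np.float64(0.73), 0, 0, np.float64(-0.11)]
```

{"api": "move_arm", "payload": {"increments": [[[1,4.2,-2.2,0.7,0,0,-0.11],[1,4.4,-1.7,0.7,0,0,-0.11],[1,4.5,-1.2,0.7,0,0,-0.11],[1,4.6,-0.7,0.7,0,0,-0.11],[1,4.7,-0.2,0.7,0,0,-0.11],[1,4.7,0.3,0.7,0,0,-0.11],[1,4.6,0.8,0.7,0,0,-0.11],[1,4.5,1.3,0.7,0,0,-0.11],[1,4.3,1.8,0.7,0,0,-0.11],[1,4.1,2.3,0.7,0,0,-0.11],[1,0,0,0,0,0,0]]], "force": 20}}

```text
time_s: 1.48
ee_pos: [493.5, -229.7, 137.0]
ee_rot: [-179.7, -0.2, 79.0]
force: [-0.2, -0.4, 1.5]
gripper_width: 90.8
```

```bash
sed -i 's/print(\[jaw,\(.*\)\])$/print(np.array([jaw,\1]).tolist())/' h.py; python3 -c "
from h import *
plan(490,-244,70,77.1,4)"
```

```text
t 1.48 pos [ 493.5 -229.7  137. ] rot [-179.69   -0.23   78.99] F [-0.2  -0.4   1.46] w 90.8 j6 -15.3
[1.0, -0.37, -0.02, 1.68, 0.0, 0.0, 0.008]
[1.0, -0.37, -0.01, 1.68, 0.0, 0.0, 0.008]
[1.0, -0.37, -0.01, 1.68, 0.0, 0.0, 0.008]
[1.0, -0.37, -0.01, 1.68, 0.0, 0.0, 0.008]
```

{"api": "move_arm", "payload": {"increments": [[[1,-0.4,0,1.7,0,0,0.008],[1,-0.4,0,1.7,0,0,0.008],[1,-0.3,0,1.7,0,0,0.008],[1,-0.3,0,1.2,0,0,0.008],[1,0,0,0,0,0,0]]]}}

```text
time_s: 2.1
ee_pos: [487.4, -245.5, 71.9]
ee_rot: [-179.5, -0.1, 76.9]
force: [-0.2, 0.2, 0.2]
gripper_width: 91.2
```

```bash
cat >> h.py <<'E'
    from scipy.spatial.transform import Rotation as Ro
    R=Ro.from_euler("xyz",r,degrees=True); T=Ro.from_euler("xyz",[180,0,y0],degrees=True)
    print("level total rotvec",(R.inv()*T).as_rotvec().round(4))
E
python3 -c "
from h import *
plan(490,-244,34,77.1,3)
f=eyes.grab_frame('top'); save(f,'top2.png'); f=f['color'][200:300,350:470]
s=eyes.grab_frame('scene')['color'][160:260,210:330]
cv2.imwrite('pics/c3.png',np.hstack([cv2.resize(f,(400,333)),cv2.resize(s,(400,333))])[...,::-1])"
```

```text
t 2.1 pos [ 487.4 -245.5   71.9] rot [-1.7954e+02 -1.5000e-01  7.6890e+01] F [-0.23  0.19  0.18] w 91.2 j6 -14.9
[1.0, 0.07, 0.07, 1.26, 0.0, 0.0, -0.001]
[1.0, 0.07, 0.07, 1.26, 0.0, 0.0, -0.001]
[1.0, 0.07, 0.07, 1.26, 0.0, 0.0, -0.001]
level total rotvec [-0.0081 -0.0025  0.    ]
```

View pics/c3.png

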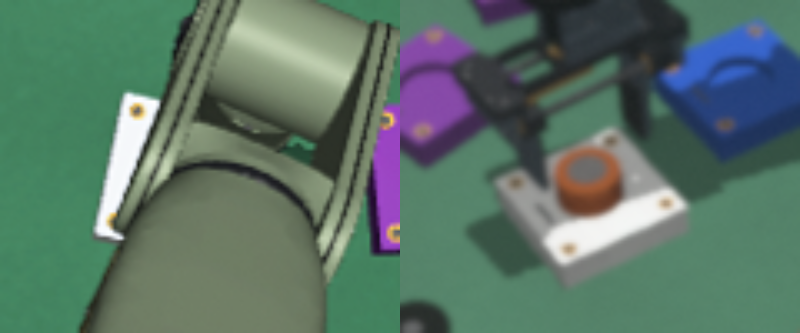

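The scene crop (right) shows the two fingers straddling the collar at about (590,180), in line with the estimate. The top view is occluded by the arm. I'll descend and close.

{"api": "move_arm", "payload": {"increments": [[[1,0.1,0.1,1.3,-0.004,-0.001,0],[1,0.1,0.1,1.2,-0.004,-0.001,0],[1,0,0,1.0,0,0,0],[1,0,0,0,0,0,0],[0.3,0,0,0,0,0,0],[0.3,0,0,0,0,0,0],[0.3,0,0,0,0,0,0],[0.3,0,0,0,0,0,0],[0.3,0,0,0,0,0,0],[0.3,0,0,0,0,0,0]]], "force": 20}}

```text
time_s: 3.45
ee_pos: [491.9, -244.2, 37.0]
ee_rot: [179.7, 0.0, 77.0]
force: [-0.7, -0.3, -0.6]
gripper_width: 55.9
```

```bash
python3 -c "
from h import *
plan(490,-244,34,77.1,1)"
```

```text
t 3.45 pos [ 491.9 -244.2   37. ] rot [1.7968e+02 5.0000e-02 7.6950e+01] F [-0.73 -0.33 -0.58] w 55.9 j6 -14.6
[1.0, -0.03, -0.19, 0.3, 0.0, 0.0, -0.003]
level total rotvec [0.0056 0.0009 0.    ]
```

Gripped (55.9 mm), but a little high. I'll regrip 3–4 mm lower.

{"api": "move_arm", "payload": {"increments": [[[0.75,0,0,0,0,0,0],[0.75,0,0,0,0,0,0],[0.75,0,0,0.3,0.005,0,0],[0.75,0,0,0,0,0,0],[0.3,0,0,0,0,0,0],[0.3,0,0,0,0,0,0],[0.3,0,0,0,0,0,0],[0.3,0,0,0,0,0,0]]], "force": 25}}

```text
time_s: 4.45
ee_pos: [492.1, -244.3, 34.0]
ee_rot: [179.9, 0.1, 76.9]
force: [0.8, 0.4, -0.2]
gripper_width: 55.5
```

```bash
python3 -c "
from h import *
plan(490,-244,130,77.1,4,.3)"
```

```text
t 4.45 pos [ 492.1 -244.3   34. ] rot [1.7995e+02 6.0000e-02 7.6950e+01] F [ 0.81  0.4  -0.22] w 55.5 j6 -14.5
[0.3, -0.0, -0.05, -2.4, 0.0, 0.0, -0.001]
[0.3, -0.0, -0.05, -2.4, 0.0, 0.0, -0.001]
[0.3, -0.0, -0.05, -2.4, 0.0, 0.0, -0.001]
[0.3, -0.0, -0.05, -2.4, 0.0, 0.0, -0.001]
level total rotvec [0.0009 0.001  0.    ]
```

{"api": "move_arm", "payload": {"increments": [[[0.3,0,0,-1.5,0,0,0],[0.3,0,0,-3,0,0,0],[0.3,0,0,-3,0,0,0],[0.3,0,0,-3,0,0,0],[0.3,0,0,0,0,0,0]]]}}

```text
time_s: 5.08
ee_pos: [492.2, -244.2, 145.2]
ee_rot: [179.9, 0.1, 76.9]
force: [0.8, -0.1, -1.5]
gripper_width: 55.8
```

```bash
python3 -c "
from h import *
plan(550.5,239,140,125,11,.3)"
```

```text
t 5.08 pos [ 492.2 -244.2  145.2] rot [1.7987e+02 8.0000e-02 7.6950e+01] F [ 0.77 -0.14 -1.52] w 55.8 j6 -14.5
[0.3, 4.4, -0.48, 0.05, 0.0, 0.0, -0.076]
[0.3, 4.42, -0.14, 0.05, 0.0, 0.0, -0.076]
[0.3, 4.42, 0.2, 0.05, 0.0, 0.0, -0.076]
[0.3, 4.39, 0.53, 0.05, 0.0, 0.0, -0.076]
[0.3, 4.34, 0.87, 0.05, 0.0, 0.0, -0.076]
[0.3, 4.26, 1.2, 0.05, 0.0, 0.0, -0.076]
[0.3, 4.16, 1.52, 0.05, 0.0, 0.0, -0.076]
[0.3, 4.03, 1.83, 0.05, 0.0, 0.0, -0.076]
[0.3, 3.88, 2.13, 0.05, 0.0, 0.0, -0.076]
[0.3, 3.7, 2.42, 0.05, 0.0, 0.0, -0.076]
[0.3, 3.51, 2.69, 0.05, 0.0, 0.0, -0.076]
level total rotvec [0.0023 0.0013 0.    ]
```

{"api": "move_arm", "payload": {"increments": [[[0.3,2.2,-0.3,0,0,0,-0.04],[0.3,4.4,-0.3,0,0,0,-0.076],[0.3,4.4,0,0,0,0,-0.076],[0.3,4.4,0.3,0,0,0,-0.076],[0.3,4.4,0.7,0,0,0,-0.076],[0.3,4.3,1.0,0,0,0,-0.076],[0.3,4.2,1.4,0,0,0,-0.076],[0.3,4.1,1.7,0,0,0,-0.076],[0.3,4.0,2.0,0,0,0,-0.076],[0.3,3.8,2.3,0,0,0,-0.076],[0.3,2,1.3,0,0,0,-0.04],[0.3,0,0,0,0,0,0]]]}}

```text
time_s: 6.58
ee_pos: [532.2, 211.1, 132.9]
ee_rot: [-179.1, -0.3, 122.1]
force: [-0.0, 0.4, -0.7]
gripper_width: 55.4
```

```bash
python3 -c "
from h import *
plan(550.5,239,140,125,2,.3)"
```

```text
t 6.58 pos [532.2 211.1 132.9] rot [-179.06   -0.32  122.06] F [-0.01  0.44 -0.68] w 55.4 j6 -11.7
[0.3, 0.69, 1.52, -0.36, 0.0, 0.0, -0.026]
[0.3, 0.65, 1.53, -0.36, 0.0, 0.0, -0.026]
level total rotvec [-0.0164 -0.0055  0.    ]
```

{"api": "move_arm", "payload": {"increments": [[[0.3,0.7,1.5,-0.3,-0.008,-0.003,-0.026],[0.3,0.7,1.5,0,-0.008,-0.003,-0.026],[0.3,0,0,0,0,0,0],[0.3,0,0,0,0,0,0]]]}}

```text
time_s: 7.08
ee_pos: [550.8, 238.5, 134.7]
ee_rot: [-179.9, 0.0, 125.1]
force: [0.5, -0.8, -0.8]
gripper_width: 55.8
```

```bash
python3 -c "
from h import *
plan(550.5,239,120,125,1,.3)
f=eyes.grab_frame('top'); save(f,'top4.png'); s=eyes.grab_frame('scene'); save(s,'scene4.png'); np.savez('scene4.npz',**s); np.savez('top4.npz',**f)
t=f['color'][190:290,170:290]; s=s['color'][250:350,340:460]
cv2.imwrite('pics/c4.png',np.hstack([cv2.resize(t,(400,333)),cv2.resize(s,(400,333))])[...,::-1])"
```

```text
t 7.08 pos [550.8 238.5 134.7] rot [-1.7991e+02  4.0000e-02  1.2508e+02] F [ 0.46 -0.78 -0.76] w 55.8 j6 -12.7
[0.3, 0.06, 0.01, 1.47, 0.0, 0.0, 0.001]
level total rotvec [-0.0016  0.0007 -0.    ]
```

View pics/c4.png

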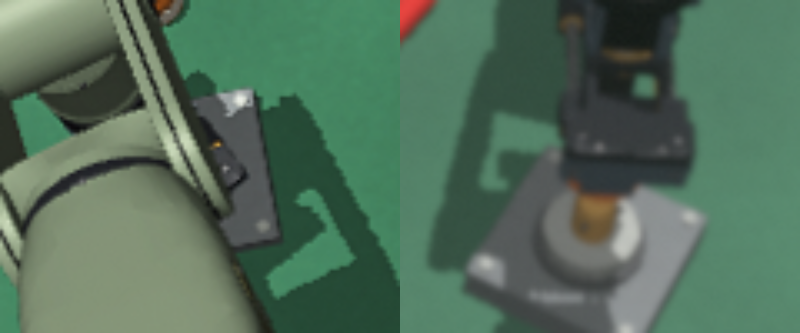

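The scene crop (right) shows the post at about (597,215) with the collar directly above it. The top view is blocked. I'll lower carefully by force.

{"api": "move_arm", "payload": {"increments": [[[0.3,0,0,1.6,0,0,0],[0.3,0.1,0,1.6,0,0,0],[0.3,0,0,0,0,0,0],[0.3,0,0,0,0,0,0]]]}}

```text
time_s: 7.68
ee_pos: [549.1, 238.2, 99.6]
ee_rot: [-179.8, 0.0, 125.0]
force: [0.5, -0.2, -0.9]
gripper_width: 55.5
```

{"api": "move_arm", "payload": {"increments": [[[0.3,0,0,0.3,0,0,0],[0.3,0,0,0.2,0,0,0],[0.3,0,0,0,0,0,0]]]}}

```text
time_s: 8.05
ee_pos: [549.6, 238.4, 94.9]
ee_rot: [-179.9, 0.0, 125.0]
force: [0.6, 0.6, -0.0]
gripper_width: 55.5
```

{"api": "move_arm", "payload": {"increments": [[[0.3,0,0,0.2,0,0,0],[0.3,0,0,0.1,0,0,0],[0.3,0,0,0,0,0,0]]]}}

```text
time_s: 8.43
ee_pos: [550.5, 238.7, 92.5]
ee_rot: [180.0, 0.1, 125.0]
force: [0.1, 0.6, -0.7]
gripper_width: 55.6
```

```bash
python3 -c "
from h import *
plan(550.5,239,89,125,1,.3); print(monitor.state()['torque'])"
```

```text
t 8.43 pos [550.5 238.7  92.5] rot [1.7999e+02 8.0000e-02 1.2502e+02] F [ 0.11  0.64 -0.71] w 55.6 j6 -12.6
[0.3, 0.03, 0.02, 0.35, 0.0, 0.0, 0.0]
level total rotvec [0.0001 0.0014 0.    ]
[ 0.0401719  -0.17891802  0.02746211]
```

{"api": "move_arm", "payload": {"increments": [[[0.3,0,0,0.2,0,0,0],[0.3,0,0,0.1,0,0,0],[0.3,0,0,0,0,0,0]]]}}

```text
time_s: 8.8
ee_pos: [550.6, 238.7, 89.3]
ee_rot: [180.0, 0.1, 125.0]
force: [0.4, 0.5, -1.3]
gripper_width: 55.6
```

{"api": "move_arm", "payload": {"increments": [[[0.3,0,0,0.1,0,0,0],[0.3,0,0,0,0,0,0]]]}}

```text
time_s: 9.05
ee_pos: [550.7, 238.8, 88.9]
ee_rot: [180.0, 0.1, 125.0]
force: [-1.5, -0.1, 2.5]
gripper_width: 55.5
```

```bash
python3 -c "
from h import *
plan(550.5,239,89,125,1,.3); print(monitor.state()['torque'])"
```

```text
t 9.05 pos [550.7 238.8  88.9] rot [1.7996e+02 8.0000e-02 1.2502e+02] F [-1.45 -0.11  2.47] w 55.5 j6 -12.6
[0.3, 0.03, -0.0, -0.01, 0.0, 0.0, 0.0]
level total rotvec [0.0007 0.0014 0.    ]
[-0.06841331 -0.03965852 -0.01647193]
```

Contact with the pins is at TCP z≈88.9, as predicted. Now I'll turn in small steps under light pressure.

{"api": "move_arm", "payload": {"increments": [[[0.3,0,0,0.03,0,0,0.08],[0.3,0,0,0.04,0,0,0.08],[0.3,0,0,0.04,0,0,0.0]]]}}

```text
time_s: 9.43
ee_pos: [550.7, 239.3, 88.7]
ee_rot: [179.9, 0.0, 115.6]
force: [-0.4, -0.5, 2.3]
gripper_width: 55.6
```

{"api": "move_arm", "payload": {"increments": [[[0.3,0,0,0.03,0,0,0.08],[0.3,0,0,0.04,0,0,0.08],[0.3,0,0,0.04,0,0,0.0]]]}}

```text
time_s: 9.8
ee_pos: [550.5, 239.2, 87.3]
ee_rot: [179.9, 0.0, 106.4]
force: [0.6, 0.5, -0.1]
gripper_width: 55.8
```

```bash
python3 -c "
from h import *
plan(550.5,239,89,125,1,.3); print(monitor.state()['torque'])"
```

```text
t 9.8 pos [550.5 239.2  87.3] rot [1.7990e+02 1.0000e-02 1.0645e+02] F [ 0.61  0.51 -0.08] w 55.8 j6 6.0
[0.3, -0.02, -0.0, -0.17, 0.0, 0.0, -0.324]
level total rotvec [0.0017 0.0002 0.    ]
[ 0.0780581  -0.20471579 -0.00795626]
```

The force vanished and z dropped, so it is probably keyed. I'll test by lowering.

{"api": "move_arm", "payload": {"increments": [[[0.3,0,0,0.1,0,0,0],[0.3,0,0,0.1,0,0,0],[0.3,0,0,0,0,0,0]]]}}

```text
time_s: 10.18
ee_pos: [550.8, 239.4, 84.9]
ee_rot: [179.9, -0.0, 106.6]
force: [0.5, 1.1, -0.8]
gripper_width: 55.0
```

```bash
python3 -c "
from h import *
plan(550.5,239,66,106,4,.3); print(monitor.state()['torque'])"
```

```text
t 10.18 pos [550.8 239.4  84.9] rot [ 1.7987e+02 -1.0000e-02  1.0663e+02] F [ 0.46  1.13 -0.84] w 55.0 j6 5.8
[0.3, -0.01, -0.01, 0.47, 0.0, 0.0, 0.003]
[0.3, -0.01, -0.01, 0.47, 0.0, 0.0, 0.003]
[0.3, -0.01, -0.01, 0.47, 0.0, 0.0, 0.003]
[0.3, -0.01, -0.01, 0.47, 0.0, 0.0, 0.003]
level total rotvec [ 0.0023 -0.0001 -0.    ]
[ 0.07466737 -0.26965943 -0.00446858]
```

It is keyed: 4 mm below the pin height with no force. I'll lower it toward the flange.

{"api": "move_arm", "payload": {"increments": [[[0.3,0,0,0.4,0,0,0],[0.3,0,0,0.4,0,0,0],[0.3,0,0,0.4,0,0,0],[0.3,0,0,0.2,0,0,0],[0.3,0,0,0,0,0,0]]]}}

```text
time_s: 10.8
ee_pos: [550.8, 239.5, 69.6]
ee_rot: [179.9, -0.0, 106.7]
force: [1.0, 0.3, -1.2]
gripper_width: 55.2
```

{"api": "move_arm", "payload": {"increments": [[[0.3,0,0,0.1,0,0,0],[0.3,0,0,0.1,0,0,0],[0.3,0,0,0,0,0,0]]]}}

```text
time_s: 11.18
ee_pos: [550.8, 239.5, 67.7]
ee_rot: [179.9, -0.0, 106.7]
force: [1.3, 1.5, -1.1]
gripper_width: 55.4
```

```bash
python3 -c "
from h import *
plan(550.5,239,66,106,2,.3); print(monitor.state()['torque'])"
```

```text
t 11.18 pos [550.8 239.5  67.7] rot [ 1.7988e+02 -1.0000e-02  1.0666e+02] F [ 1.33  1.51 -1.12] w 55.4 j6 5.7
[0.3, -0.02, -0.02, 0.08, 0.0, 0.0, 0.006]
[0.3, -0.02, -0.02, 0.08, 0.0, 0.0, 0.006]
level total rotvec [ 0.0022 -0.0002 -0.    ]
[ 0.11319647 -0.22867024 -0.03570507]
```

{"api": "move_arm", "payload": {"increments": [[[0.3,0,0,0.1,0,0,0],[0.3,0,0,0,0,0,0]]], "force": 40}}

```text
time_s: 11.42
ee_pos: [550.8, 239.5, 66.6]
ee_rot: [179.9, -0.0, 106.7]
force: [1.3, 1.0, -1.2]
gripper_width: 55.1
```

{"api": "move_arm", "payload": {"increments": [[[0.3,0,0,0.1,0,0,0],[0.3,0,0,0.1,0,0,0],[0.3,0,0,0,0,0,0]]]}}

```text
time_s: 11.8
ee_pos: [550.9, 239.6, 65.4]
ee_rot: [179.9, -0.0, 106.7]
force: [-0.8, 0.3, 2.9]
gripper_width: 55.6
```

{"api": "move_arm", "payload": {"increments": [[[0.3,0,0,0.1,0,0,0],[0.3,0,0,0.1,0,0,0],[0.3,0,0,0.1,0,0,0],[0.3,0,0,0,0,0,0]]]}}

```text
time_s: 12.3
ee_pos: [550.9, 239.6, 63.2]
ee_rot: [179.8, -0.0, 106.7]
force: [-1.0, -0.6, 4.7]
gripper_width: 55.2
```

```bash
python3 -c "
from h import *
plan(550.5,239,57.5,106.7,4,.3); print(monitor.state()['torque'])"
```

```text
t 12.3 pos [550.9 239.6  63.2] rot [ 1.7983e+02 -2.0000e-02  1.0666e+02] F [-1.03 -0.59  4.68] w 55.2 j6 5.7
[0.3, -0.01, -0.01, 0.14, 0.0, 0.0, -0.0]
[0.3, -0.01, -0.01, 0.14, 0.0, 0.0, -0.0]
[0.3, -0.01, -0.01, 0.14, 0.0, 0.0, -0.0]
[0.3, -0.01, -0.01, 0.14, 0.0, 0.0, -0.0]
level total rotvec [ 0.003  -0.0003 -0.    ]
[-0.09530448  0.09357431  0.0248086 ]
```

{"api": "move_arm", "payload": {"increments": [[[0.3,0,0,0.15,0,0,0],[0.3,0,0,0.15,0,0,0],[0.3,0,0,0.15,0,0,0],[0.3,0,0,0.1,0,0,0],[0.3,0,0,0,0,0,0]]]}}

```text
time_s: 12.92
ee_pos: [550.9, 239.6, 59.9]
ee_rot: [179.8, -0.0, 106.7]
force: [-0.9, 0.1, 7.4]
gripper_width: 55.6
```

{"api": "move_arm", "payload": {"increments": [[[0.3,0,0,0.1,0,0,0],[0.3,0,0,0,0,0,0]]]}}

```text
time_s: 13.18
ee_pos: [550.9, 239.6, 60.2]
ee_rot: [179.8, -0.0, 106.7]
force: [-0.9, -0.4, 7.1]
gripper_width: 55.3
```

```bash
python3 -c "
from h import *
plan(550.5,239,56.6,106.7,1,.3); print(monitor.state()['torque'])"
```

```text
t 13.18 pos [550.9 239.6  60.2] rot [ 1.7977e+02 -2.0000e-02  1.0666e+02] F [-0.92 -0.38  7.11] w 55.3 j6 5.7
[0.3, -0.05, -0.05, 0.36, 0.0, 0.0, -0.001]
level total rotvec [ 0.0039 -0.0004 -0.    ]
[-0.18643717  0.30521453 -0.01466033]
```

{"api": "move_arm", "payload": {"increments": [[[0.3,0,0,0.2,0,0,0],[0.3,0,0,0.2,0,0,0],[0.3,0,0,0.2,0,0,0]]]}}

```text
time_s: 13.55
ee_pos: [550.9, 239.6, 56.7]
ee_rot: [179.7, -0.0, 106.7]
force: [-1.9, -1.0, 10.5]
gripper_width: 55.6
```

{"api": "move_arm", "payload": {"increments": [[[0.3,0,0,0.15,0,0,0],[0.3,0,0,0.15,0,0,0]]]}}

```text
time_s: 13.8
ee_pos: [550.8, 239.6, 55.9]
ee_rot: [179.7, -0.0, 106.7]
force: [-2.0, -0.6, 11.2]
gripper_width: 55.2
```

```bash
python3 -c "
from h import *
plan(550.5,239,56.6,106.7,1,.3); print(monitor.state()['torque'])"
```

```text
t 13.8 pos [550.8 239.6  55.9] rot [ 1.7970e+02 -3.0000e-02  1.0666e+02] F [-1.98 -0.64 11.25] w 55.2 j6 5.7
[0.3, -0.04, -0.05, -0.07, 0.0, 0.0, -0.001]
level total rotvec [ 0.0052 -0.0005 -0.    ]
[-0.16601695  0.56477675 -0.01306166]
```

```bash
python3 -c "
from h import *
for i in range(8): s=eyes.grab_frame('scene')
st=monitor.state(); print(st['time_s'],st['ee_pos'].round(2),st['force'].round(1),st['gripper_width'],st['qvel'].round(2))
f=eyes.grab_frame('top')
cv2.imwrite('pics/c5.png',np.hstack([cv2.resize(f['color'],(400,300)),cv2.resize(s['color'][255:345,340:460],(400,300),interpolation=cv2.INTER_CUBIC)])[...,::-1])"
```

```text
14.2 [550.84 239.6   56.  ] [-1.1 -1.1 11.5] 55.49011325545406 [-0.08 -0.06  0.01  0.05 -0.02  0.01]
```

View pics/c5.png

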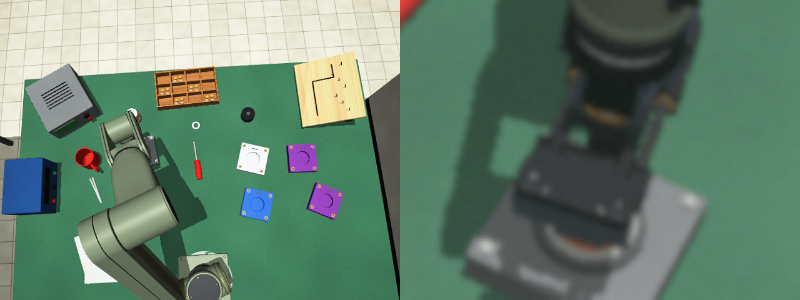

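The mould is empty in the top view at (252,157) and the bystanders are in place. In the scene crop the orange collar sits right on the flange at about (590,243). Pose and push are steady, so I'll hand in.

```bash
python3 -c "
from workcell import job,monitor
print(job.job_done()); s=monitor.state(); print(s['time_s'],s['ee_pos'],s['force'],s['gripper_width'])"
```

```text
the job is handed in; nothing more can be done
None
the job is handed in; nothing more can be done
```

I handed the job in at about 14 s, with the collar keyed onto the socket and the arm still gripping it and holding it pushed down.

- **Pick and place:** I lifted the collar cap up out of the aluminium mould and lowered it over the brass post. It met the pins at the predicted height, TCP z≈89 mm.
- **Keying:** I turned it about 18° with roughly 3 N of pressure. The force then vanished and it dropped freely about 23 mm, landing flush on the flange at z≈65.6 mm.
- **Pushing down:** I pushed it down about 9.6 mm to TCP z≈56.0 mm and held it there with a 40 N grip.

**Last checks before handing in:**
- The pose was steady for 0.4 s.
- The vertical push read 11.5 N, about 12.5 N after correcting for the sensor offset. That fits being at or very near the 10 mm stop; the force cannot tell which.
- Grip width was 55.5 mm.
- The pictures show the mould empty, the collar down at the flange and the bystanders I could see where they were. The jar was mostly hidden by the arm.

I could not see the seat itself fully because the gripper hides it, so "flush" rests on the heights and forces. No check failed or disagreed.

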